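# Nip a ground sleeve in a bench fixture by the knob under its table

## Robot

A 7-joint arm with a two-finger parallel gripper is mounted at the origin on a cart in front of the work surface, level with it; the furniture and walls round the work are solid. World frame = base frame: x ahead of the robot, y to its left, z up, the work surface at z = 0. Lengths are in m, angles in rad, forces in N, time in s.
With the tool pointing down it reaches from about 0.4 to 0.85 m from the base axis. Payload 4.5 kg.
Tool frame: the origin (TCP) lies between the finger pads; the fingertips stand 17 mm ahead of it and the grasp point (between the pads) lies 2 mm behind it (manip.tips_ahead is the distance from the TCP to the fingertips, in m); z points along the fingers, y is the line along which they close (so a half turn about z gives the same grasp; the last joint's range is limited). The gripper opens to 85 mm and grips with 20 to 120 N. Pads are 22 mm wide; open, the fingers measure 114 mm over their backs; the gripper's body (76 mm by 85 mm) begins 54 mm behind the grasp point. The pads swing forward as they close: fully open they stand 13 mm farther back than shut.
Start: joints at [1.28, 0.689, -0.195, 1.565, 0.157, 0.902, -0.215], TCP at [0.199, -0.592, 0.248] pointing down, gripper open.
Joint ranges: [-3.01, 3.01], [-0.46, 2.08], [-1.47, 1.51], [0.13, 2.56], [-1, 4.14], [0.04, 2.09], [-2.66, 2.66]. Speed limits (rad/s): [2.57, 2.57, 3.14, 3.14, 3.14, 3.14, 3.14].

## Interface

Orientations are given as a unit quaternion [x, y, z, w].
In Python, from cell import manip gives the robot as it stands.
- The arm moves only by the shell command python3 -m inch 'ROWS' [FORCE]. ROWS is JSON, a list of rows, each an object of numbers: "rx", "ry", "rz": the turn, a rotation vector about the tool's x, y, z normalised to -1 to 1, where 1 is 60 degrees; "tx", "ty", "tz": the shift along the tool's x, y, z normalised to -1 to 1, where 1 is 40 mm; "fingers": the closure, from -1 (fully open) to 1 (shut), so that 0 is half open. In form: [{"rx": .., "ry": .., "rz": .., "tx": .., "ty": .., "tz": .., "fingers": ..}, ...]. A call has exactly 10 rows; each row shifts and turns the commanded pose from where the row before left it, along the tool's axes as they then stand; what a row does not reach is not made up. A row lasts 1/8 s, in which the tool goes at most 62.5 mm and 10.7 degrees, less where a joint would pass 70% of its speed; a pose out of reach is approached as far as the arm can. A call with a number of a shift or a turn outside -1 to 1 is refused whole. A call with a gripper value outside its range is refused whole. The fingers move at their own pace and stop on an object; FORCE is the grip in N (left out, the last holds). Time passes only in rows, so rows that do not move let the fingers close, or fill a call up. It gives the time, the measured TCP pose, the force and the opening at its end, in the units of the state.
- manip.observe(): the state, without advancing time (a new reading comes with each control period).
- manip.get_image(name): name is "scene" or "top" or "wrist"; returns the picture (384x512x3 uint8, blue, green, red); there is no depth.
- manip.camera_model(name): a dict with "camera_matrix" (3x3 intrinsics, pixels), "rvec" (rotation vector, rad) and "tvec" (3), from world to camera coordinates, as OpenCV has them. Camera axes: x right, y down, z forward; pixel columns grow to the right and rows downward; lengths in m; the calibration is good to about 2 mm. A picture is of the moment at which its call begins: read the wrist's pose just before it. camera_model takes no time and is no camera call; for the wrist camera it gives the pose at the moment of the call.
- manip.sign_off(): hands the job in, once; it reports no verdict.
Trained networks look in the newest picture that a camera, given by its name, has taken for a name from the list of things; names that differ only in an ending like _2 or _b are one class to them, and where a whole thing is asked for, a point or a joint stands for the part that bears it (a point fixed in the world has none). Each returns a list of dicts, best first, with "p" (0 to 1); they miss things now and then, are a little off and sometimes report something else, mostly with a low value. They report only what shows in the picture. A call takes as long as a camera call. They do not tell look-alikes from the thing itself.
- manip.silhouettes(camera, query): "pixels" (384x512 bool, what is visible of it).
- manip.pinpoint(camera, query): "point" ([x, y, z] in m, in world coordinates, good to about 4 mm: a listed point, or the origin of a listed thing).
The state is a dict: "clock": time; "q": joint angles; "qd": joint speeds; "tau": joint torques, N m; "position": TCP position; "eef_rot": TCP orientation; "wrist_force": force on the tool from outside, world axes, zero at the start; "ft_torque": the same for the moment, N m; "finger_gap": opening from 0.0 (shut) to 1.0 (fully open).
Only numpy, scipy, OpenCV 4.12 (cv2) and the standard library are available. Lean on these libraries where they do the work, as an engineer would, in place of code of your own. Each camera call takes 0.05 s, during which the arm holds its last target. There are 200 camera calls.

## Task

Stand the plain steel sleeve from the front of the bench upright on the clamping fixture's table, between the vee block and the sliding jaw, and let go of it. Then close the jaw by gently turning the cross knob that hangs under the front nose of the table (its front arms go to the robot's right) until the sleeve is pressed fully home in the vee and nipped firmly - but stop once the knob has clearly stiffened and never force it, because hard clamping would mark the sleeve's ground surface. Do not knock over or shift the oil cup and the tall adapter that stand about, and leave the sleeve clamped.

Things in the scene. Friction and masses are not known exactly. Their poses are not given: they have to be found in the camera images.
- sleeve_center (a point): centre (half-way up) of the sleeve: a plain pale steel tube without flange or neck, 58 mm outside diameter, 76 mm high, 0.28 kg (varies), standing upright loose on the bench to the left or right of the fixture, in the front half of the bench (a like one by the back wall is not meant); its z axis is the tube's axis
- sleeve: the same sleeve; origin at the centre of its underside, z up its axis. Mind when lifting it: a shelf with a lamp tube under it runs along the bench overhead, 0.67 m above the bench top, from 0.59 m ahead of the robot's base onwards; keep the hand low there or tilt it back towards the robot
- fixture: grey clamping fixture bolted to the bench (cannot move). Origin on the bench under the table's middle; x points away from its knob, y to its left, z up. Its bright steel table has a flat top 78 mm above the bench, 10 mm thick, x -70 to +90 mm, y -65 to +65 mm; in front a rounded nose 48 mm wide ends at x -119 mm; a gear case below nose and slot reaches down to 54 mm above the bench
- load_point (a point): point on the table top at fixture x = 19 mm, y = 0, where to stand the sleeve. Behind it a fixed 90 degree vee block (22 mm high) opens towards it, symmetrical about fixture y = 0. A sleeve fully home in the vee has its axis 8 mm behind this point, give or take 5 mm: the block was bolted down by eye. So a sleeve stood here clears the vee and the jaw pushes it the rest of the way
- jaw: sliding jaw: steel block 60 mm wide, 22 mm high, 31 mm deep (its low shoe 46 mm), on the table between knob and vee; its flat face is a pressure pad on disc springs, 20 N per mm. Origin under that face, level with the table top; x points towards the vee. Slides along the fixture's x only, driven by the knob by rack and pinion, 10 mm per rad; at the knob's 0 the face stands at fixture x = -34 mm
- knob_center (a point): centre of the black cross knob, on its vertical axis, at fixture x = -95 mm, y = 0, 36 mm above the bench. Four straight arms at right angles, each 16 mm wide, 28 to 44 mm above the bench, reach to 62 mm from the axis. Nose and gear case above it reach only 24 mm from the axis to the front and sides, so the outer part of the arms can be pushed or pinched from straight above
- cross_knob (a joint): knob angle in rad, 0 to 4.2, starts 0.6 to 1.5. At 0 the arms lie along the fixture's x and y; grows anticlockwise from above (front arms go to fixture -y), closing the jaw. A brake holds it where left: turning it free takes 4 to 5 N at 48 mm from the axis (more if fast); once the sleeve is home this rises 1 N per 5 N of jaw force. 7.5 to 9 N is a firm nip; stay below 12 N (jaw limit 45 N)
- oil_cup: bystander: pale round oil cup with a narrow neck on top, 64 mm diameter, 87 mm high; origin at the centre of its underside
- tall_adapter: bystander: tall waisted steel adapter on a round flange, 47 mm diameter, 120 mm high; origin at the centre of its underside
Mind the look-alikes: they are no part of the job. What is shaped like the sleeve but green or purple is not meant.

How it is judged:
By the outcome, as a careful person would: the job done as asked, in the order asked, and still so for the second after the job is handed in, with the robot touching nothing.
It also fails if it takes over 67 s, if anything falls off the work surface, if the arm or the gripper's body presses on something with over 40 N, if the wrist force passes 120 N, or if a joint passes its speed limit or range.

## Working session

There is one attempt and no reset: what is moved stays moved. The work goes in short steps, Python scripts to look and compute and a shell command to move; the robot and the scene stay as the last step left them, time stands still between calls to the robot, and variables do not carry over. Pictures are saved under pics/ and viewed, on a budget of 10 in all, crops included, one or two more only if the job needs it, and the job is handed in when it is done.

```bash
mkdir -p pics; ls; cat > h.py <<'E'
import numpy as np,cv2
from cell import manip
from scipy.spatial.transform import Rotation as R
def proj(cam,P):
    m=manip.camera_model(cam)
    return cv2.projectPoints(np.array(P,float).reshape(-1,1,3),np.array(m['rvec'],float),np.array(m['tvec'],float),np.array(m['camera_matrix']),None)[0].reshape(-1,2)
def ray(cam,uv,z):
    m=manip.camera_model(cam);Rm=cv2.Rodrigues(np.array(m['rvec'],float))[0];t=np.array(m['tvec'],float).reshape(3)
    c=-Rm.T@t;d=Rm.T@np.linalg.inv(np.array(m['camera_matrix']))@np.array([uv[0],uv[1],1.])
    return c+d*(z-c[2])/d[2]
E
python3 - <<'E'
from h import *
for c in("scene","top"):
    im=manip.get_image(c);cv2.imwrite(f"pics/{c}0.png",cv2.resize(im,(800,600)))
    for q in("sleeve_center","fixture","load_point","jaw","knob_center","oil_cup","tall_adapter"):
        print(c,q,[(np.round(d['point'],3).tolist(),round(d['p'],2),proj(c,d['point']).round().tolist()) for d in manip.pinpoint(c,q)][:4])
s=manip.observe();print(s['clock'],s['position'],R.from_quat(s['eef_rot']).as_matrix().round(3),s['finger_gap'])
E
```

```text
pics
scene sleeve_center [([0.579, 0.166, 0.038], 0.88, [[236.0, 204.0]]), ([0.523, 0.088, 0.037], 0.74, [[265.0, 205.0]]), ([0.531, 0.528, 0.039], 0.73, [[135.0, 257.0]]), ([0.495, 0.264, 0.038], 0.59, [[223.0, 229.0]])]
scene fixture [([0.578, -0.056, -0.005], 0.7, [[289.0, 192.0]])]
scene load_point [([0.604, -0.056, 0.078], 0.72, [[286.0, 170.0]])]
scene jaw [([0.56, -0.057, 0.075], 0.78, [[293.0, 177.0]])]
scene knob_center []
scene oil_cup [([0.509, -0.262, -0.006], 0.79, [[343.0, 184.0]]), ([0.489, -0.045, 0.034], 0.21, [[303.0, 198.0]])]
scene tall_adapter [([0.57, 0.4, -0.006], 0.63, [[174.0, 242.0]])]
top sleeve_center [([0.647, 0.108, 0.038], 0.82, [[267.0, 168.0]]), ([0.519, 0.084, 0.037], 0.71, [[275.0, 208.0]]), ([0.577, 0.171, 0.037], 0.67, [[247.0, 190.0]]), ([0.531, 0.534, 0.036], 0.67, [[133.0, 205.0]])]
top fixture [([0.58, -0.051, 0.003], 0.93, [[316.0, 190.0]])]
top load_point [([0.604, -0.052, 0.075], 0.81, [[318.0, 178.0]])]
top jaw [([0.559, -0.048, 0.079], 0.54, [[318.0, 192.0]])]
top knob_center [([0.485, -0.044, 0.039], 0.7, [[316.0, 218.0]])]
top oil_cup [([0.51, -0.267, -0.003], 0.63, [[384.0, 211.0]]), ([0.489, -0.048, 0.038], 0.27, [[317.0, 216.0]]), ([0.492, 0.264, 0.038], 0.2, [[218.0, 216.0]])]
top tall_adapter [([0.569, 0.401, -0.0], 0.75, [[177.0, 195.0]])]
0.8 [ 0.19950428 -0.59232625  0.24834638] [[ 0.948  0.319  0.   ]
 [ 0.319 -0.948 -0.   ]
 [ 0.     0.    -1.   ]] 0.9991304171857183
```

View pics/scene0.png

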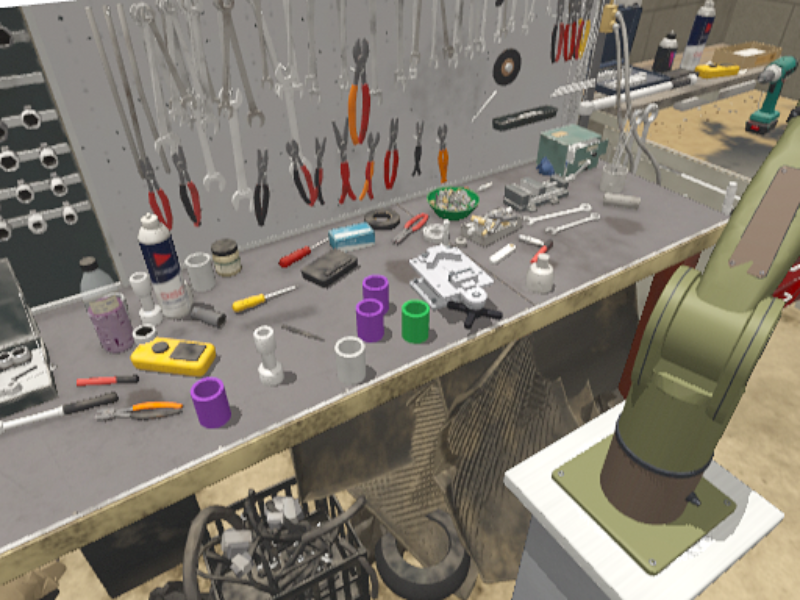

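View pics/top0.png

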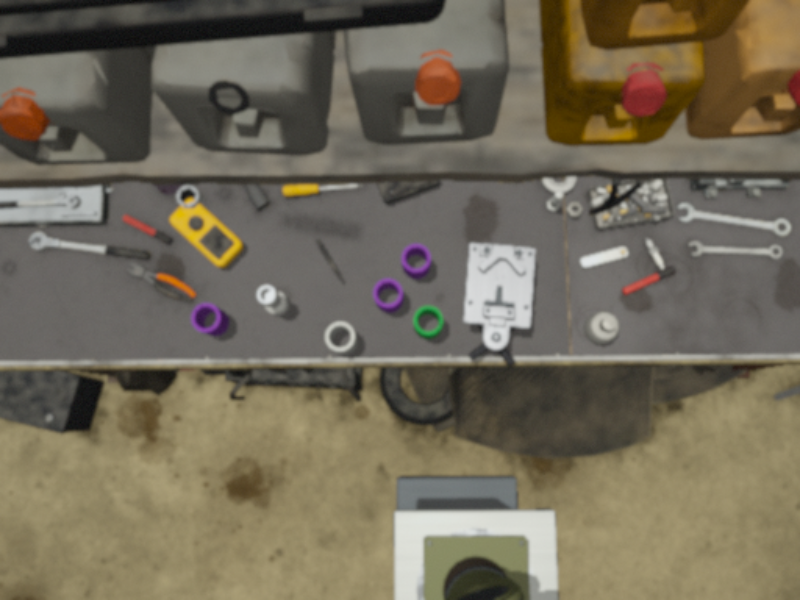

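The pale upright tubes are at scene (350,360), front of the bench (world ≈ 0.494, 0.264), and at (200,270) by the back wall. The tubes at (210,402), (370,320) and (375,293) are purple, and the one at (415,320) is green. The front pale one fits the description. The cup is at (540,275) and the adapter at (267,355). I'll confirm the sleeve in a crop and move towards the fixture meanwhile.

```bash
python3 - <<'E'
import cv2
im=cv2.imread("pics/scene0.png")[190:420,60:460];cv2.imwrite("pics/crop1.png",cv2.resize(im,(800,460),interpolation=2))
E
python3 -m inch '[{"tx":0.8,"ty":-0.75,"fingers":-1},{"tx":0.9,"ty":-0.85,"fingers":-1},{"tx":0.9,"ty":-0.85,"fingers":-1},{"tx":0.9,"ty":-0.85,"fingers":-1},{"tx":0.9,"ty":-0.85,"fingers":-1},{"tx":0.9,"ty":-0.85,"fingers":-1},{"tx":0.9,"ty":-0.85,"fingers":-1},{"tx":0.9,"ty":-0.85,"fingers":-1},{"tx":0.9,"ty":-0.85,"fingers":-1},{"tx":0.9,"ty":-0.85,"fingers":-1}]' 60
```

```text
schema error: expected keys rx, ry, rz, tx, ty, tz, fingers
```

View pics/crop1.png

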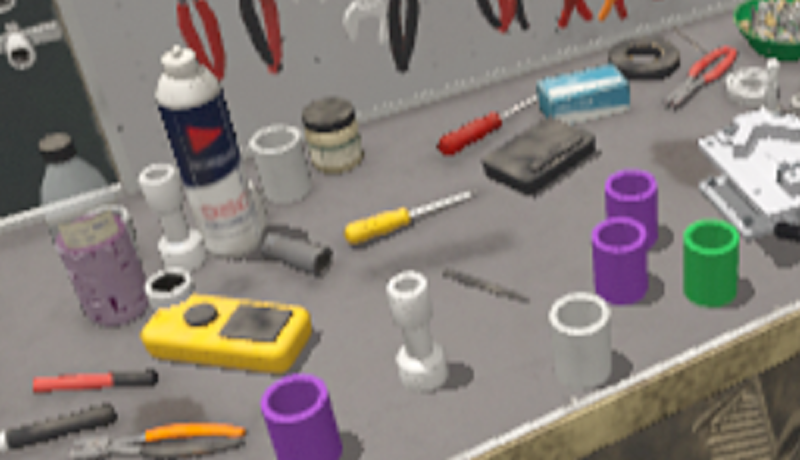

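The crop confirms it: the plain pale tube without a flange stands at crop (580,340), by the front edge, and its twin is at (280,160) by the wall.

```bash

python3 -m inch '[{"rx":0,"ry":0,"rz":0,"tx":0.8,"ty":-0.75,"tz":0,"fingers":-1},{"rx":0,"ry":0,"rz":0,"tx":0.9,"ty":-0.85,"tz":0,"fingers":-1},{"rx":0,"ry":0,"rz":0,"tx":0.9,"ty":-0.85,"tz":0,"fingers":-1},{"rx":0,"ry":0,"rz":0,"tx":0.9,"ty":-0.85,"tz":0,"fingers":-1},{"rx":0,"ry":0,"rz":0,"tx":0.9,"ty":-0.85,"tz":0,"fingers":-1},{"rx":0,"ry":0,"rz":0,"tx":0.9,"ty":-0.85,"tz":0,"fingers":-1},{"rx":0,"ry":0,"rz":0,"tx":0.9,"ty":-0.85,"tz":0,"fingers":-1},{"rx":0,"ry":0,"rz":0,"tx":0.9,"ty":-0.85,"tz":0,"fingers":-1},{"rx":0,"ry":0,"rz":0,"tx":0.9,"ty":-0.85,"tz":0,"fingers":-1},{"rx":0,"ry":0,"rz":0,"tx":0.9,"ty":-0.85,"tz":0,"fingers":-1}]' 60
```

```text
clock: 2.05
position: [0.4305, -0.1589, 0.2486]
eef_rot: [0.987, 0.162, 0.0, 0.0]
wrist_force: [-0.1, -0.2, -0.1]
finger_gap: 1.0
```

```bash

python3 -m inch '[{"rx":0,"ry":0,"rz":0.126,"tx":0,"ty":0,"tz":0,"fingers":-1},{"rx":0,"ry":0,"rz":0.126,"tx":0,"ty":0,"tz":0,"fingers":-1},{"rx":0,"ry":0,"rz":0.126,"tx":0,"ty":0,"tz":0,"fingers":-1},{"rx":0,"ry":0,"rz":0,"tx":0.2,"ty":-0.6,"tz":0,"fingers":-1},{"rx":0,"ry":0,"rz":0,"tx":0.2,"ty":-0.7,"tz":0,"fingers":-1},{"rx":0,"ry":0,"rz":0,"tx":0.2,"ty":-0.7,"tz":0,"fingers":-1},{"rx":0,"ry":0,"rz":0,"tx":0.2,"ty":-0.7,"tz":0,"fingers":-1},{"rx":0,"ry":0,"rz":0,"tx":0,"ty":0,"tz":0,"fingers":-1},{"rx":0,"ry":0,"rz":0,"tx":0,"ty":0,"tz":0,"fingers":-1},{"rx":0,"ry":0,"rz":0,"tx":0,"ty":0,"tz":0,"fingers":-1}]'
python3 - <<'E'
from h import *
c="wrist"
im=manip.get_image(c);cv2.imwrite("pics/w2.png",im)
for q in("fixture","load_point","jaw","knob_center"):
    print(q,[(np.round(d['point'],3).tolist(),round(d['p'],2),proj(c,d['point']).round().tolist()) for d in manip.pinpoint(c,q)][:3])
E
```

```text
clock: 3.3
position: [0.4688, -0.0561, 0.2483]
eef_rot: [0.999, -0.037, -0.0, 0.0]
wrist_force: [0.6, -0.3, -1.2]
finger_gap: 0.998
fixture [([0.584, -0.058, -0.001], 0.79, [[242.0, 70.0]])]
load_point [([0.6, -0.057, 0.076], 0.82, [[238.0, 40.0]])]
jaw []
knob_center []
```

View pics/w2.png

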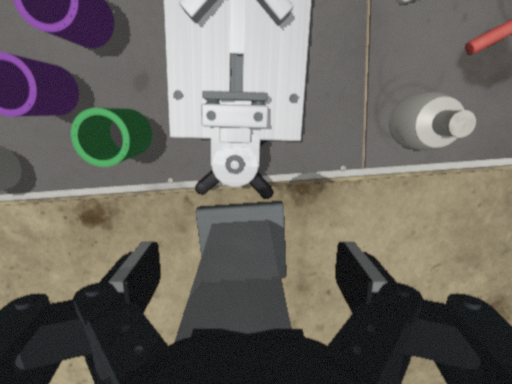

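The wrist view shows the table's front corners at (170,137) and (302,140), the nose bolt at (235,163) and two knob arm tips at (203,190) and (266,193). I'll turn these into poses.

```bash
python3 - <<'E'
from h import *
c="wrist"
f=lambda uv,z:ray(c,uv,z)[:2]
L,Rr=f((170,137),.078),f((302,140),.078)
print("corners",L,Rr,np.linalg.norm(L-Rr)); d=(L-Rr);yaw=np.arctan2(-d[0],d[1]);print("yaw",np.degrees(yaw))
print("left edge",f((165,2),.078),"right edge",f((311,2),.078))
print("knob bolt",f((235,163),.08)); print("nose front",f((235,187),.078))
k=f((235,163),.08)
for uv in((203,190),(266,193)):
    p=f(uv,.044);e=p-k;print("arm",p,np.linalg.norm(e),np.degrees(np.arctan2(e[1],e[0])))
print("vee",f((238,20),.1),"jaw face",f((235,92),.1))
E
```

```text
corners [0.51825125 0.01804655] [ 0.50593663 -0.11201095] 0.1306392156056958
yaw -5.408979127030485
left edge [0.63480999 0.00571094] right edge [ 0.62560022 -0.12254361]
knob bolt [ 0.48812557 -0.04396739]
nose front [ 0.46280192 -0.04177232]
arm [ 0.45330185 -0.0024649 ] 0.054177001960561855 129.99918562329518
arm [ 0.44445001 -0.07498568] 0.05356947431515719 -144.61770659617295
vee [ 0.61030163 -0.05746143] jaw face [ 0.55427088 -0.05029092]
```

```bash

python3 -m inch '[{"rx":0,"ry":0,"rz":0.018,"tx":-0.1,"ty":-0.7,"tz":0,"fingers":-1},{"rx":0,"ry":0,"rz":0,"tx":-0.15,"ty":-0.92,"tz":0,"fingers":-1},{"rx":0,"ry":0,"rz":0,"tx":-0.15,"ty":-0.92,"tz":0,"fingers":-1},{"rx":0,"ry":0,"rz":0,"tx":-0.15,"ty":-0.92,"tz":0,"fingers":-1},{"rx":0,"ry":0,"rz":0,"tx":-0.15,"ty":-0.92,"tz":0,"fingers":-1},{"rx":0,"ry":0,"rz":0,"tx":-0.15,"ty":-0.92,"tz":0,"fingers":-1},{"rx":0,"ry":0,"rz":0,"tx":-0.15,"ty":-0.92,"tz":0,"fingers":-1},{"rx":0,"ry":0,"rz":0,"tx":-0.15,"ty":-0.92,"tz":0,"fingers":-1},{"rx":0,"ry":0,"rz":0,"tx":-0.1,"ty":-0.88,"tz":0,"fingers":-1},{"rx":0,"ry":0,"rz":0,"tx":0,"ty":0,"tz":0,"fingers":-1}]'
python3 - <<'E'
from h import *
c="wrist"
im=manip.get_image(c);cv2.imwrite("pics/w3.png",im)
s=manip.observe();print(s['position'],R.from_quat(s['eef_rot']).as_euler('zyx',degrees=True))
for q in("sleeve_center",):
    print(q,[(np.round(d['point'],3).tolist(),round(d['p'],2),proj(c,d['point']).round().tolist()) for d in manip.pinpoint(c,q)][:3])
    # silhouette based check
    for m in manip.silhouettes(c,"sleeve")[:3]:
        ys,xs=np.nonzero(m['pixels']);print(m['p'],xs.min(),xs.max(),ys.min(),ys.max())
E
```

```text
clock: 4.8
position: [0.447, 0.2727, 0.2482]
eef_rot: [0.999, -0.042, 0.0, -0.001]
wrist_force: [0.1, 0.1, 0.2]
finger_gap: 1.002
[0.44732569 0.27017363 0.24806956] [ 5.00417263e+00 -1.10925765e-02 -1.79994989e+02]
sleeve_center [([0.489, 0.258, 0.032], 0.97, [[254.0, 135.0]]), ([0.517, 0.088, 0.039], 0.86, [[408.0, 95.0]]), ([0.532, 0.529, 0.036], 0.75, [[6.0, 119.0]])]
0.87 0 56 88 144
0.83 306 383 0 73
0.63 226 283 105 163
```

View pics/w3.png

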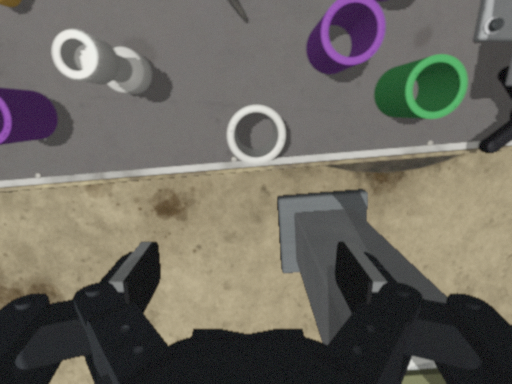

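The sleeve's rim circle is centred at (257,134) in the wrist view, and the adapter is well clear at (90,55).

```bash
python3 - <<'E'
from h import *
p=ray("wrist",(256.5,134),.076);print(p, ray("wrist",(227,134),.076)-ray("wrist",(286,134),.076))
s=manip.observe();M=R.from_quat(s['eef_rot']).as_matrix();print("tool delta mm to z=.055",1000*M.T@(np.array([p[0],p[1],.055])-s['position']))
E
```

```text
[0.49322003 0.25466824 0.076     ] [0.00533152 0.05827594 0.        ]
tool delta mm to z=.055 [ 46.52733703   8.74302582 193.13693478]
```

```bash

python3 -m inch '[{"rx":0,"ry":0,"rz":0,"tx":0.58,"ty":0.1,"tz":0,"fingers":-1},{"rx":0,"ry":0,"rz":0,"tx":0.58,"ty":0.1,"tz":0.5,"fingers":-1},{"rx":0,"ry":0,"rz":0,"tx":0,"ty":0,"tz":0.8,"fingers":-1},{"rx":0,"ry":0,"rz":0,"tx":0,"ty":0,"tz":0.8,"fingers":-1},{"rx":0,"ry":0,"rz":0,"tx":0,"ty":0,"tz":0.8,"fingers":-1},{"rx":0,"ry":0,"rz":0,"tx":0,"ty":0,"tz":0.8,"fingers":-1},{"rx":0,"ry":0,"rz":0,"tx":0,"ty":0,"tz":0.7,"fingers":-1},{"rx":0,"ry":0,"rz":0,"tx":0,"ty":0,"tz":0.43,"fingers":-1},{"rx":0,"ry":0,"rz":0,"tx":0,"ty":0,"tz":0,"fingers":-1},{"rx":0,"ry":0,"rz":0,"tx":0,"ty":0,"tz":0,"fingers":-0.2}]' 40
python3 -m inch '[{"rx":0,"ry":0,"rz":0,"tx":0,"ty":0,"tz":0,"fingers":0.6},{"rx":0,"ry":0,"rz":0,"tx":0,"ty":0,"tz":0,"fingers":0.6},{"rx":0,"ry":0,"rz":0,"tx":0,"ty":0,"tz":0,"fingers":0.6},{"rx":0,"ry":0,"rz":0,"tx":0,"ty":0,"tz":0,"fingers":0.6},{"rx":0,"ry":0,"rz":0,"tx":0,"ty":0,"tz":0,"fingers":0.6},{"rx":0,"ry":0,"rz":0,"tx":0,"ty":0,"tz":0,"fingers":0.6},{"rx":0,"ry":0,"rz":0,"tx":0,"ty":0,"tz":0,"fingers":0.6},{"rx":0,"ry":0,"rz":0,"tx":0,"ty":0,"tz":-0.3,"fingers":0.6},{"rx":0,"ry":0,"rz":0,"tx":0,"ty":0,"tz":-0.5,"fingers":0.6},{"rx":0,"ry":0,"rz":0,"tx":0,"ty":0,"tz":-0.5,"fingers":0.6}]' 40
```

```text
clock: 6.2
position: [0.4939, 0.2569, 0.056]
eef_rot: [0.999, -0.045, 0.001, -0.0]
wrist_force: [0.5, -0.3, 1.0]
finger_gap: 0.818
clock: 7.45
position: [0.4927, 0.2565, 0.108]
eef_rot: [0.999, -0.045, -0.0, 0.0]
wrist_force: [0.3, 0.6, -2.4]
finger_gap: 0.671
```

```bash

python3 -m inch '[{"rx":0,"ry":0,"rz":0,"tx":0,"ty":0,"tz":-0.8,"fingers":0.6},{"rx":0,"ry":0,"rz":0,"tx":0,"ty":0.2,"tz":-0.8,"fingers":0.6},{"rx":0,"ry":0,"rz":0,"tx":0.4,"ty":0.8,"tz":0,"fingers":0.6},{"rx":0,"ry":0,"rz":0,"tx":0.4,"ty":0.9,"tz":0,"fingers":0.6},{"rx":0,"ry":0,"rz":0,"tx":0.4,"ty":0.9,"tz":0,"fingers":0.6},{"rx":0,"ry":0,"rz":0,"tx":0.4,"ty":0.9,"tz":0,"fingers":0.6},{"rx":0,"ry":0,"rz":0,"tx":0.4,"ty":0.9,"tz":0,"fingers":0.6},{"rx":0,"ry":0,"rz":0,"tx":0.4,"ty":0.9,"tz":0,"fingers":0.6},{"rx":0,"ry":0,"rz":0,"tx":0.4,"ty":0.9,"tz":0,"fingers":0.6},{"rx":0,"ry":0,"rz":0,"tx":0.3,"ty":0.7,"tz":0,"fingers":0.6}]'
python3 -m inch '[{"rx":0,"ry":0,"rz":0,"tx":0.3,"ty":0.4,"tz":0,"fingers":0.6},{"rx":0,"ry":0,"rz":0,"tx":0,"ty":0,"tz":0,"fingers":0.6},{"rx":0,"ry":0,"rz":0,"tx":0,"ty":0,"tz":0,"fingers":0.6},{"rx":0,"ry":0,"rz":0,"tx":0,"ty":0,"tz":0,"fingers":0.6},{"rx":0,"ry":0,"rz":0,"tx":0,"ty":0,"tz":0,"fingers":0.6},{"rx":0,"ry":0,"rz":0,"tx":0,"ty":0,"tz":0,"fingers":0.6},{"rx":0,"ry":0,"rz":0,"tx":0,"ty":0,"tz":0,"fingers":0.6},{"rx":0,"ry":0,"rz":0,"tx":0,"ty":0,"tz":0,"fingers":0.6},{"rx":0,"ry":0,"rz":0,"tx":0,"ty":0,"tz":0,"fingers":0.6},{"rx":0,"ry":0,"rz":0,"tx":0,"ty":0,"tz":0,"fingers":0.6}]'
python3 - <<'E'
from h import *
im=manip.get_image("wrist");cv2.imwrite("pics/w4.png",im)
s=manip.observe();M=R.from_quat(s['eef_rot']).as_matrix();print(s['position'],s['wrist_force'],M.round(3)[:,0])
print("tool delta mm",1000*M.T@(np.array([.6007,-.0552,.134])-s['position']))
for q in("load_point","fixture","sleeve_center"):
    print(q,[(np.round(d['point'],3).tolist(),round(d['p'],2)) for d in manip.pinpoint("wrist",q)][:3])
    print(proj("wrist",[.6007,-.0552,.078]))
E
```

```text
clock: 8.7
position: [0.5909, -0.0395, 0.1715]
eef_rot: [0.999, -0.046, -0.0, 0.001]
wrist_force: [-0.7, 0.3, -2.8]
finger_gap: 0.669
clock: 9.95
position: [0.6017, -0.054, 0.1711]
eef_rot: [0.999, -0.045, 0.0, 0.0]
wrist_force: [0.8, 0.5, -1.9]
finger_gap: 0.669
[ 0.60171714 -0.05404846  0.17110339] [-0.13400179  0.29982189 -3.19877141] [ 0.996 -0.09   0.   ]
tool delta mm [-0.91202997  1.2361299  37.10340038]
load_point []
[[249.35620869 203.75470121]]
fixture []
[[249.36455547 203.7546167 ]]
sleeve_center [([0.576, 0.167, 0.037], 0.95), ([0.602, -0.056, 0.151], 0.87), ([0.649, 0.108, 0.042], 0.79)]
[[249.37140802 203.7542695 ]]
```

View pics/w4.png

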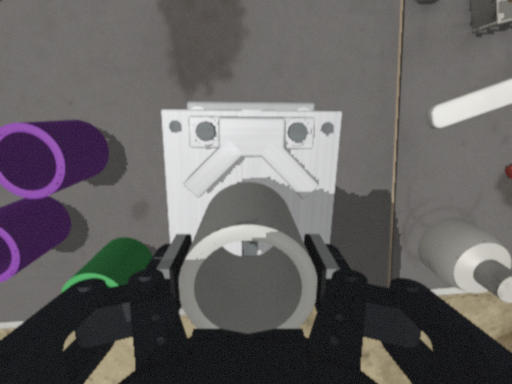

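The sleeve is upright in the pads and above the table. The back corners are at (163,110) and (340,112), and the vee apex is around (250,152).

```bash
python3 - <<'E'
from h import *
o=np.array([.5818,-.0535]);a=np.radians(-5.3);A=np.array([[np.cos(a),np.sin(a)],[-np.sin(a),np.cos(a)]])
for uv,z in(((163,110),.078),((340,112),.078),((250,156),.1),((186,188),.1),((318,186),.1)):
    p=ray("wrist",uv,z)[:2];print(uv,p,1000*A@(p-o))
E
```

```text
(163, 110) [ 6.76094829e-01 -2.17858509e-05] [88.95187574 61.95964736]
(340, 112) [ 0.66337947 -0.12576201] [ 87.90557778 -64.41752592]
(250, 156) [ 0.64101123 -0.05903162] [ 5.94690469e+01 -3.85902258e-02]
(186, 188) [ 0.62295091 -0.01317673] [37.25029767 43.95200751]
(318, 186) [ 0.61619386 -0.10381326] [ 38.89427706 -46.92117875]
```

```bash

python3 -m inch '[{"rx":0,"ry":0,"rz":0,"tx":-0.03,"ty":0.03,"tz":0,"fingers":0.6},{"rx":0,"ry":0,"rz":0,"tx":0,"ty":0,"tz":0.3,"fingers":0.6},{"rx":0,"ry":0,"rz":0,"tx":0,"ty":0,"tz":0.3,"fingers":0.6},{"rx":0,"ry":0,"rz":0,"tx":0,"ty":0,"tz":0.15,"fingers":0.6},{"rx":0,"ry":0,"rz":0,"tx":0,"ty":0,"tz":0.1,"fingers":0.6},{"rx":0,"ry":0,"rz":0,"tx":0,"ty":0,"tz":0.03,"fingers":0.6},{"rx":0,"ry":0,"rz":0,"tx":0,"ty":0,"tz":0.02,"fingers":0.6},{"rx":0,"ry":0,"rz":0,"tx":0,"ty":0,"tz":0,"fingers":0.6},{"rx":0,"ry":0,"rz":0,"tx":0,"ty":0,"tz":0,"fingers":0.6},{"rx":0,"ry":0,"rz":0,"tx":0,"ty":0,"tz":0,"fingers":0.6}]'
```

```text
clock: 11.4
position: [0.6005, -0.0551, 0.1352]
eef_rot: [0.999, -0.045, 0.0, 0.0]
wrist_force: [-0.6, 0.3, -2.4]
finger_gap: 0.668
```

Not in contact yet; I'll go down another 1.5 mm.

```bash

python3 -m inch '[{"rx":0,"ry":0,"rz":0,"tx":0,"ty":0,"tz":0.012,"fingers":0.6},{"rx":0,"ry":0,"rz":0,"tx":0,"ty":0,"tz":0.013,"fingers":0.6},{"rx":0,"ry":0,"rz":0,"tx":0,"ty":0,"tz":0.013,"fingers":0.6},{"rx":0,"ry":0,"rz":0,"tx":0,"ty":0,"tz":0,"fingers":0.6},{"rx":0,"ry":0,"rz":0,"tx":0,"ty":0,"tz":0,"fingers":0.6},{"rx":0,"ry":0,"rz":0,"tx":0,"ty":0,"tz":0,"fingers":0.6},{"rx":0,"ry":0,"rz":0,"tx":0,"ty":0,"tz":0,"fingers":0.6},{"rx":0,"ry":0,"rz":0,"tx":0,"ty":0,"tz":0,"fingers":0.6},{"rx":0,"ry":0,"rz":0,"tx":0,"ty":0,"tz":0,"fingers":0.6},{"rx":0,"ry":0,"rz":0,"tx":0,"ty":0,"tz":0,"fingers":0.6}]'
```

```text
clock: 12.65
position: [0.6005, -0.0551, 0.1346]
eef_rot: [0.999, -0.045, 0.0, 0.0]
wrist_force: [-1.6, -0.5, 6.0]
finger_gap: 0.666
```

```bash

python3 -m inch '[{"rx":0,"ry":0,"rz":0,"tx":0,"ty":0,"tz":0,"fingers":0},{"rx":0,"ry":0,"rz":0,"tx":0,"ty":0,"tz":0,"fingers":-0.5},{"rx":0,"ry":0,"rz":0,"tx":0,"ty":0,"tz":0,"fingers":-1},{"rx":0,"ry":0,"rz":0,"tx":0,"ty":0,"tz":0,"fingers":-1},{"rx":0,"ry":0,"rz":0,"tx":0,"ty":0,"tz":-0.1,"fingers":-1},{"rx":0,"ry":0,"rz":0,"tx":0,"ty":0,"tz":-0.4,"fingers":-1},{"rx":0,"ry":0,"rz":0,"tx":0,"ty":0,"tz":-0.7,"fingers":-1},{"rx":0,"ry":0,"rz":0,"tx":0,"ty":0,"tz":-0.8,"fingers":-1},{"rx":0,"ry":0,"rz":0,"tx":0,"ty":0,"tz":-0.8,"fingers":-1},{"rx":0,"ry":0,"rz":0,"tx":0,"ty":0,"tz":0,"fingers":-1}]'
python3 - <<'E'
from h import *
s=manip.observe();M=R.from_quat(s['eef_rot']).as_matrix();print(s['position'],s['wrist_force'],s['finger_gap'])
im=manip.get_image("wrist");cv2.imwrite("pics/w5.png",im)
for d in manip.pinpoint("wrist","sleeve_center")[:3]:print(d)
manip.get_image("top")
for c in ("top",):
  for d in manip.pinpoint(c,"sleeve_center")[:5]:print(c,d)
o=np.array([.5818,-.0535]);a=np.radians(-5.3)
F=lambda x,y:o+np.array([np.cos(a)*x-np.sin(a)*y,np.sin(a)*x+np.cos(a)*y])
k=F(-.095,0);print("knob",k)
# push points: arm at fixture angle phi, contact on trailing face: finger centre at radius r, offset d clockwise
for phi in(135,):
  pass
E
```

```text
clock: 13.9
position: [0.6024, -0.0552, 0.2494]
eef_rot: [0.999, -0.045, 0.004, -0.0]
wrist_force: [-0.4, 0.7, -0.3]
finger_gap: 1.0
[ 0.60244595 -0.05524135  0.2494365 ] [-0.35828749  0.69393332 -0.29971165] 0.9999354429971781
{'point': [0.5991, -0.0556, 0.1116], 'p': 0.98}
{'point': [0.6509, 0.1072, 0.0412], 'p': 0.82}
{'point': [0.578, 0.1699, 0.0374], 'p': 0.72}
top {'point': [0.5231, 0.0844, 0.0372], 'p': 0.62}
top {'point': [0.5296, 0.5341, 0.0383], 'p': 0.58}
top {'point': [0.5964, -0.0556, 0.1157], 'p': 0.55}
top {'point': [0.5781, 0.1687, 0.0359], 'p': 0.55}
top {'point': [0.645, 0.11, 0.0385], 'p': 0.52}
knob [ 0.48720615 -0.04472479]
```

View pics/w5.png

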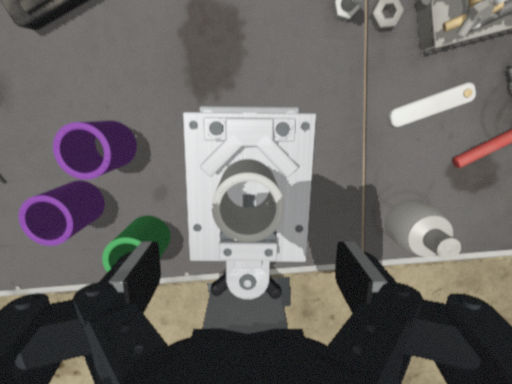

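The sleeve stands free at the load point, with its rim around (247,205) between vee and jaw. Next I go over the knob's left front arm, with the fingers part closed to straddle it.

```bash

python3 -m inch '[{"rx":0,"ry":0,"rz":0,"tx":-0.7,"ty":-0.15,"tz":0,"fingers":-1},{"rx":0,"ry":0,"rz":0,"tx":-0.9,"ty":-0.22,"tz":0,"fingers":-1},{"rx":0,"ry":0,"rz":0,"tx":-0.9,"ty":-0.22,"tz":0,"fingers":0.34},{"rx":0,"ry":0,"rz":0,"tx":-0.9,"ty":-0.22,"tz":0,"fingers":0.34},{"rx":0,"ry":0,"rz":0.157,"tx":-0.3,"ty":-0.09,"tz":0,"fingers":0.34},{"rx":0,"ry":0,"rz":0.157,"tx":0,"ty":0,"tz":0.5,"fingers":0.34},{"rx":0,"ry":0,"rz":0.157,"tx":0,"ty":0,"tz":0.6,"fingers":0.34},{"rx":0,"ry":0,"rz":0.157,"tx":0,"ty":0,"tz":0.6,"fingers":0.34},{"rx":0,"ry":0,"rz":0.157,"tx":0,"ty":0,"tz":0.6,"fingers":0.34},{"rx":0,"ry":0,"rz":0,"tx":0,"ty":0,"tz":0.2,"fingers":0.34}]' 20
python3 - <<'E'
from h import *
import sys
s=manip.observe();M=R.from_quat(s['eef_rot']).as_matrix();print(s['clock'],s['position'],s['finger_gap'],M[:2,0].round(3),np.round(s['q'],2))
m=manip.camera_model("wrist");C=-cv2.Rodrigues(np.array(m['rvec'],float))[0].T@np.array(m['tvec'],float).reshape(3);print("cam in tool",M.T@(C-s['position']))
im=manip.get_image("wrist").copy();
k=np.array([.4872,-.0447]);
for z,r in((.044,.048),(.044,.062)):
  for w in(37.7,127.7,217.7,-52.3):
    p=proj("wrist",[*(k+r*np.array([np.cos(np.radians(w)),np.sin(np.radians(w))])),z])[0];cv2.circle(im,tuple(int(v) for v in p),3,(0,0,255),-1)
cv2.circle(im,tuple(int(v) for v in proj("wrist",[*s['position'][:2],.044])[0]),3,(0,255,0),-1)
cv2.imwrite("pics/w6.png",im)
E
```

```text
clock: 15.35
position: [0.455, -0.0059, 0.144]
eef_rot: [0.898, -0.439, -0.002, 0.001]
wrist_force: [0.1, 0.6, 0.4]
finger_gap: 0.331
15.35 [ 0.45502138 -0.00589558  0.14395549] 0.3311500484711912 [ 0.614 -0.79 ] [-0.16  0.67  0.12  2.17 -0.24  0.31 -2.32]
cam in tool [ 6.86326072e-02  1.03276909e-04 -1.25930417e-01]
```

View pics/w6.png

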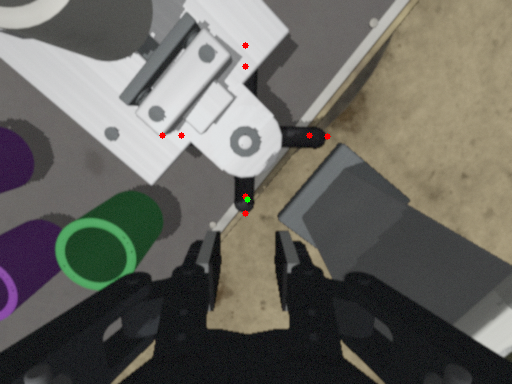

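The projected arm dots lie on the real arms: left front arm at (246,180–213), right front arm at (285–325,136). TCP marker is on the arm, so I'll descend over it.

```bash

python3 -m inch '[{"rx":0,"ry":0,"rz":0,"tx":0.05,"ty":0,"tz":0.4,"fingers":0.34},{"rx":0,"ry":0,"rz":0,"tx":0,"ty":0,"tz":0.5,"fingers":0.34},{"rx":0,"ry":0,"rz":0,"tx":0,"ty":0,"tz":0.5,"fingers":0.34},{"rx":0,"ry":0,"rz":0,"tx":0,"ty":0,"tz":0.4,"fingers":0.34},{"rx":0,"ry":0,"rz":0,"tx":0,"ty":0,"tz":0.3,"fingers":0.34},{"rx":0,"ry":0,"rz":0,"tx":0,"ty":0,"tz":0.2,"fingers":0.34},{"rx":0,"ry":0,"rz":0,"tx":0,"ty":0,"tz":0.12,"fingers":0.34},{"rx":0,"ry":0,"rz":0,"tx":0,"ty":0,"tz":0,"fingers":0.34},{"rx":0,"ry":0,"rz":0,"tx":0,"ty":0,"tz":0,"fingers":0.34},{"rx":0,"ry":0,"rz":0,"tx":0,"ty":0,"tz":0,"fingers":0.34}]'
cat > st.py <<'E'
from h import *
k=np.array([.4872,-.0447])
F=[];T=[]
for i in range(1):
    s=manip.observe();M=R.from_quat(s['eef_rot']).as_matrix()
e=s['position'][:2]-k
print("clock",s['clock'],"pos",np.round(s['position'],4),"yaw",np.degrees(np.arctan2(M[1,0],M[0,0])).round(1),"r",np.linalg.norm(e).round(4),"ang fixture",((np.degrees(np.arctan2(e[1],e[0]))+5.3)%360).round(1),"Ftool",(M.T@s['wrist_force']).round(1),"gap",s['finger_gap'],"q7",round(s['q'][6],2))
E
python3 st.py
```

```text
clock: 16.65
position: [0.4576, -0.0075, 0.0491]
eef_rot: [0.898, -0.44, 0.0, -0.0]
wrist_force: [0.0, -0.2, -0.6]
finger_gap: 0.329
clock 16.65 pos [ 0.4576 -0.0075  0.0491] yaw -52.2 r 0.0475 ang fixture 133.8 Ftool [0.2 0.1 0.6] gap 0.3289444716494364 q7 -2.3
```

```bash

python3 -m inch '[{"rx":0,"ry":0,"rz":0,"tx":0,"ty":0,"tz":0.05,"fingers":0.34},{"rx":0,"ry":0,"rz":-0.083,"tx":0.005,"ty":0.105,"tz":0,"fingers":0.34},{"rx":0,"ry":0,"rz":-0.083,"tx":0.005,"ty":0.105,"tz":0,"fingers":0.34},{"rx":0,"ry":0,"rz":-0.083,"tx":0.005,"ty":0.105,"tz":0,"fingers":0.34},{"rx":0,"ry":0,"rz":-0.083,"tx":0.005,"ty":0.105,"tz":0,"fingers":0.34},{"rx":0,"ry":0,"rz":0,"tx":0,"ty":0,"tz":0,"fingers":0.34},{"rx":0,"ry":0,"rz":0,"tx":0,"ty":0,"tz":0,"fingers":0.34},{"rx":0,"ry":0,"rz":0,"tx":0,"ty":0,"tz":0,"fingers":0.34},{"rx":0,"ry":0,"rz":0,"tx":0,"ty":0,"tz":0,"fingers":0.34},{"rx":0,"ry":0,"rz":0,"tx":0,"ty":0,"tz":0,"fingers":0.34}]'
python3 st.py
```

```text
clock: 17.9
position: [0.4472, -0.0198, 0.0477]
eef_rot: [0.96, -0.278, -0.001, 0.0]
wrist_force: [0.4, 5.1, -1.7]
finger_gap: 0.329
clock 17.9 pos [ 0.4472 -0.0198  0.0477] yaw -32.3 r 0.0472 ang fixture 153.4 Ftool [-2.4 -4.5  1.7] gap 0.3291665944209727 q7 -2.09
```

```bash

python3 -m inch '[{"rx":0,"ry":0,"rz":-0.083,"tx":0.005,"ty":0.105,"tz":0,"fingers":0.34},{"rx":0,"ry":0,"rz":-0.083,"tx":0.005,"ty":0.105,"tz":0,"fingers":0.34},{"rx":0,"ry":0,"rz":-0.083,"tx":0.005,"ty":0.105,"tz":0,"fingers":0.34},{"rx":0,"ry":0,"rz":-0.083,"tx":0.005,"ty":0.105,"tz":0,"fingers":0.34},{"rx":0,"ry":0,"rz":-0.083,"tx":0.005,"ty":0.105,"tz":0,"fingers":0.34},{"rx":0,"ry":0,"rz":-0.083,"tx":0.005,"ty":0.105,"tz":0,"fingers":0.34},{"rx":0,"ry":0,"rz":-0.083,"tx":0.005,"ty":0.105,"tz":0,"fingers":0.34},{"rx":0,"ry":0,"rz":-0.083,"tx":0.005,"ty":0.105,"tz":0,"fingers":0.34},{"rx":0,"ry":0,"rz":-0.083,"tx":0.005,"ty":0.105,"tz":0,"fingers":0.34},{"rx":0,"ry":0,"rz":-0.083,"tx":0.005,"ty":0.105,"tz":0,"fingers":0.34}]'
python3 st.py
```

```text
clock: 19.15
position: [0.4434, -0.0607, 0.0489]
eef_rot: [0.988, 0.153, -0.002, -0.001]
wrist_force: [-0.4, 4.7, -2.1]
finger_gap: 0.328
clock 19.15 pos [ 0.4434 -0.0607  0.0489] yaw 17.6 r 0.0466 ang fixture 205.3 Ftool [ 1.1 -4.6  2.1] gap 0.3276172306824652 q7 -1.75
```

```bash

python3 -m inch '[{"rx":0,"ry":0,"rz":-0.083,"tx":0.005,"ty":0.105,"tz":0,"fingers":0.34},{"rx":0,"ry":0,"rz":-0.083,"tx":0.005,"ty":0.105,"tz":0,"fingers":0.34},{"rx":0,"ry":0,"rz":-0.083,"tx":0.005,"ty":0.105,"tz":0,"fingers":0.34},{"rx":0,"ry":0,"rz":-0.083,"tx":0.005,"ty":0.105,"tz":0,"fingers":0.34},{"rx":0,"ry":0,"rz":-0.083,"tx":0.005,"ty":0.105,"tz":0,"fingers":0.34},{"rx":0,"ry":0,"rz":-0.083,"tx":0.005,"ty":0.105,"tz":0,"fingers":0.34},{"rx":0,"ry":0,"rz":-0.083,"tx":0.005,"ty":0.105,"tz":0,"fingers":0.34},{"rx":0,"ry":0,"rz":0,"tx":0,"ty":0,"tz":0,"fingers":0.34},{"rx":0,"ry":0,"rz":0,"tx":0,"ty":0,"tz":0,"fingers":0.34},{"rx":0,"ry":0,"rz":0,"tx":0,"ty":0,"tz":0,"fingers":0.34}]'
python3 st.py
```

```text
clock: 20.4
position: [0.4595, -0.085, 0.0488]
eef_rot: [0.898, 0.44, -0.003, -0.001]
wrist_force: [-0.7, -0.0, 0.4]
finger_gap: 0.333
clock 20.4 pos [ 0.4595 -0.085   0.0488] yaw 52.3 r 0.0489 ang fixture 240.8 Ftool [-0.4 -0.6 -0.4] gap 0.33299167206969593 q7 -1.4
```

```bash

python3 -m inch '[{"rx":0,"ry":0,"rz":0,"tx":0,"ty":0,"tz":-0.4,"fingers":0.34},{"rx":0,"ry":0,"rz":0,"tx":0,"ty":0,"tz":-0.9,"fingers":0.34},{"rx":0,"ry":0,"rz":0,"tx":0,"ty":0,"tz":-0.9,"fingers":0.34},{"rx":0,"ry":0,"rz":0.166,"tx":0.018,"ty":-0.208,"tz":-0.3,"fingers":0.34},{"rx":0,"ry":0,"rz":0.166,"tx":0.018,"ty":-0.208,"tz":0,"fingers":0.34},{"rx":0,"ry":0,"rz":0.166,"tx":0.018,"ty":-0.208,"tz":0,"fingers":0.34},{"rx":0,"ry":0,"rz":0.166,"tx":0.018,"ty":-0.208,"tz":0,"fingers":0.34},{"rx":0,"ry":0,"rz":0.166,"tx":0.018,"ty":-0.208,"tz":0,"fingers":0.34},{"rx":0,"ry":0,"rz":0.166,"tx":0.018,"ty":-0.208,"tz":0,"fingers":0.34},{"rx":0,"ry":0,"rz":0.166,"tx":0.018,"ty":-0.208,"tz":0,"fingers":0.34}]'
python3 st.py
python3 - <<'E'
from h import *
im=manip.get_image("wrist").copy();k=np.array([.4872,-.0447])
for r in(.04,.05,.062):
  for f in range(90,271,15):
    w=np.radians(f-5.3);p=proj("wrist",[*(k+r*np.array([np.cos(w),np.sin(w)])),.044])[0]
    cv2.circle(im,tuple(int(v) for v in p),1,(0,255,255) if f%45==0 else (0,0,255),-1)
cv2.imwrite("pics/w7.png",cv2.resize(im,(800,600)))
E
```

```text
clock: 21.65
position: [0.4445, -0.0324, 0.1492]
eef_rot: [0.988, -0.155, -0.002, 0.001]
wrist_force: [-0.1, -0.7, -0.1]
finger_gap: 0.326
clock 21.65 pos [ 0.4445 -0.0324  0.1492] yaw -17.8 r 0.0444 ang fixture 169.3 Ftool [0.1 0.7 0.1] gap 0.32629760648462225 q7 -2.13
```

View pics/w7.png

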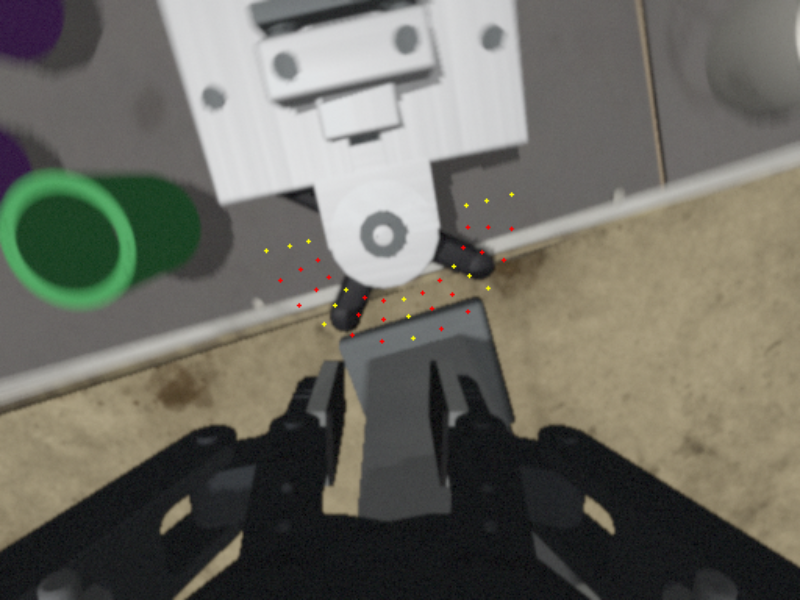

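The jaw has moved up. The front arms are now at 800-px positions (345,310) and (470,255), i.e. about 143° and 234° in the fixture frame, so θ ≈ 2.5 rad. Now I take the next arm.

```bash

python3 -m inch '[{"rx":0,"ry":0,"rz":0.177,"tx":-0.03,"ty":-0.223,"tz":0,"fingers":0.34},{"rx":0,"ry":0,"rz":0.177,"tx":-0.04,"ty":-0.223,"tz":0,"fingers":0.34},{"rx":0,"ry":0,"rz":0,"tx":0,"ty":0,"tz":0.4,"fingers":0.34},{"rx":0,"ry":0,"rz":0,"tx":0,"ty":0,"tz":0.5,"fingers":0.34},{"rx":0,"ry":0,"rz":0,"tx":0,"ty":0,"tz":0.4,"fingers":0.34},{"rx":0,"ry":0,"rz":0,"tx":0,"ty":0,"tz":0.3,"fingers":0.34},{"rx":0,"ry":0,"rz":0,"tx":0,"ty":0,"tz":0.2,"fingers":0.34},{"rx":0,"ry":0,"rz":0,"tx":0,"ty":0,"tz":0,"fingers":0.34},{"rx":0,"ry":0,"rz":0,"tx":0,"ty":0,"tz":0,"fingers":0.34},{"rx":0,"ry":0,"rz":0,"tx":0,"ty":0,"tz":0,"fingers":0.34}]'
python3 st.py
```

```text
clock: 22.95
position: [0.4486, -0.0143, 0.0774]
eef_rot: [0.944, -0.331, -0.002, 0.001]
wrist_force: [-1.0, -0.5, -0.1]
finger_gap: 0.33
clock 22.95 pos [ 0.4486 -0.0143  0.0774] yaw -38.6 r 0.0491 ang fixture 147.1 Ftool [-0.5  1.   0.1] gap 0.3304060981038703 q7 -2.37
```

```bash

python3 -m inch '[{"rx":0,"ry":0,"rz":0,"tx":0,"ty":0,"tz":0.4,"fingers":0.34},{"rx":0,"ry":0,"rz":0,"tx":0.03,"ty":0,"tz":0.37,"fingers":0.34},{"rx":0,"ry":0,"rz":0,"tx":0,"ty":0,"tz":0,"fingers":0.34},{"rx":0,"ry":0,"rz":-0.05,"tx":0.002,"ty":0.063,"tz":0,"fingers":0.34},{"rx":0,"ry":0,"rz":-0.05,"tx":0.002,"ty":0.063,"tz":0,"fingers":0.34},{"rx":0,"ry":0,"rz":-0.05,"tx":0.002,"ty":0.063,"tz":0,"fingers":0.34},{"rx":0,"ry":0,"rz":-0.05,"tx":0.002,"ty":0.063,"tz":0,"fingers":0.34},{"rx":0,"ry":0,"rz":-0.05,"tx":0.002,"ty":0.063,"tz":0,"fingers":0.34},{"rx":0,"ry":0,"rz":-0.05,"tx":0.002,"ty":0.063,"tz":0,"fingers":0.34},{"rx":0,"ry":0,"rz":-0.05,"tx":0.002,"ty":0.063,"tz":0,"fingers":0.34}]'
python3 st.py
```

```text
clock: 24.2
position: [0.4422, -0.029, 0.0466]
eef_rot: [0.989, -0.15, -0.002, -0.001]
wrist_force: [1.5, 3.7, -3.0]
finger_gap: 0.331
clock 24.2 pos [ 0.4422 -0.029   0.0466] yaw -17.3 r 0.0477 ang fixture 166.0 Ftool [ 0.3 -4.   3. ] gap 0.331321580769801 q7 -2.64
```

```bash
sed -i 's/"q7",round.*$/"q",np.round(s["q"],2))/' st.py; 
python3 -m inch '[{"rx":0,"ry":0,"rz":0,"tx":0,"ty":0,"tz":0,"fingers":0.34},{"rx":0,"ry":0,"rz":0,"tx":0,"ty":0,"tz":0,"fingers":0.34},{"rx":0,"ry":0,"rz":-0.025,"tx":0.001,"ty":0.031,"tz":0,"fingers":0.34},{"rx":0,"ry":0,"rz":-0.025,"tx":0.001,"ty":0.031,"tz":0,"fingers":0.34},{"rx":0,"ry":0,"rz":0,"tx":0,"ty":0,"tz":0,"fingers":0.34},{"rx":0,"ry":0,"rz":0,"tx":0,"ty":0,"tz":0,"fingers":0.34},{"rx":0,"ry":0,"rz":0,"tx":0,"ty":0,"tz":0,"fingers":0.34},{"rx":0,"ry":0,"rz":0,"tx":0,"ty":0,"tz":0,"fingers":0.34},{"rx":0,"ry":0,"rz":0,"tx":0,"ty":0,"tz":0,"fingers":0.34},{"rx":0,"ry":0,"rz":0,"tx":0,"ty":0,"tz":0,"fingers":0.34}]'
python3 st.py
```

```text
clock: 25.45
position: [0.4404, -0.0331, 0.0463]
eef_rot: [0.992, -0.127, -0.003, 0.0]
wrist_force: [0.4, 3.2, 2.0]
finger_gap: 0.332
clock 25.45 pos [ 0.4404 -0.0331  0.0463] yaw -14.6 r 0.0482 ang fixture 171.4 Ftool [-0.4 -3.2 -2. ] gap 0.3316663497760455 q [-0.01  0.87 -0.04  2.24  0.77  0.04 -2.63]
```

```bash

python3 -m inch '[{"rx":0,"ry":0,"rz":-0.025,"tx":0.001,"ty":0.031,"tz":0,"fingers":0.34},{"rx":0,"ry":0,"rz":-0.025,"tx":0.001,"ty":0.031,"tz":0,"fingers":0.34},{"rx":0,"ry":0,"rz":-0.025,"tx":0.001,"ty":0.031,"tz":0,"fingers":0.34},{"rx":0,"ry":0,"rz":-0.025,"tx":0.001,"ty":0.031,"tz":0,"fingers":0.34},{"rx":0,"ry":0,"rz":-0.025,"tx":0.001,"ty":0.031,"tz":0,"fingers":0.34},{"rx":0,"ry":0,"rz":0,"tx":0,"ty":0,"tz":0,"fingers":0.34},{"rx":0,"ry":0,"rz":0,"tx":0,"ty":0,"tz":0,"fingers":0.34},{"rx":0,"ry":0,"rz":0,"tx":0,"ty":0,"tz":0,"fingers":0.34},{"rx":0,"ry":0,"rz":0,"tx":0,"ty":0,"tz":0,"fingers":0.34},{"rx":0,"ry":0,"rz":0,"tx":0,"ty":0,"tz":0,"fingers":0.34}]'
python3 st.py
```

```text
clock: 26.7
position: [0.4393, -0.0392, 0.0463]
eef_rot: [0.998, -0.062, -0.003, 0.0]
wrist_force: [0.8, 3.3, 2.5]
finger_gap: 0.328
clock 26.7 pos [ 0.4393 -0.0392  0.0463] yaw -7.1 r 0.0482 ang fixture 178.8 Ftool [ 0.4 -3.4 -2.5] gap 0.3278521081574383 q [ 0.01  0.87 -0.04  2.24  0.84  0.04 -2.55]
```

```bash

python3 -m inch '[{"rx":0,"ry":0,"rz":-0.017,"tx":0.001,"ty":0.021,"tz":0,"fingers":0.34},{"rx":0,"ry":0,"rz":-0.017,"tx":0.001,"ty":0.021,"tz":0,"fingers":0.34},{"rx":0,"ry":0,"rz":-0.017,"tx":0,"ty":0.021,"tz":0,"fingers":0.34},{"rx":0,"ry":0,"rz":-0.017,"tx":0.001,"ty":0.021,"tz":0,"fingers":0.34},{"rx":0,"ry":0,"rz":-0.017,"tx":0,"ty":0.021,"tz":0,"fingers":0.34},{"rx":0,"ry":0,"rz":-0.017,"tx":0,"ty":0.021,"tz":0,"fingers":0.34},{"rx":0,"ry":0,"rz":0,"tx":0,"ty":0,"tz":0,"fingers":0.34},{"rx":0,"ry":0,"rz":0,"tx":0,"ty":0,"tz":0,"fingers":0.34},{"rx":0,"ry":0,"rz":0,"tx":0,"ty":0,"tz":0,"fingers":0.34},{"rx":0,"ry":0,"rz":0,"tx":0,"ty":0,"tz":0,"fingers":0.34}]'
python3 st.py
```

```text
clock: 27.95
position: [0.4394, -0.043, 0.0463]
eef_rot: [1.0, -0.008, -0.002, -0.001]
wrist_force: [1.5, 5.5, 2.3]
finger_gap: 0.331
clock 27.95 pos [ 0.4394 -0.043   0.0463] yaw -0.9 r 0.0478 ang fixture 183.3 Ftool [ 1.4 -5.5 -2.3] gap 0.33130762645360035 q [ 0.03  0.87 -0.05  2.24  0.9   0.05 -2.49]
```

```bash

python3 -m inch '[{"rx":0,"ry":0,"rz":-0.017,"tx":0,"ty":0.021,"tz":0,"fingers":0.34},{"rx":0,"ry":0,"rz":-0.017,"tx":0,"ty":0.021,"tz":0,"fingers":0.34},{"rx":0,"ry":0,"rz":-0.017,"tx":0.001,"ty":0.021,"tz":0,"fingers":0.34},{"rx":0,"ry":0,"rz":0,"tx":0,"ty":0,"tz":0,"fingers":0.34},{"rx":0,"ry":0,"rz":0,"tx":0,"ty":0,"tz":0,"fingers":0.34},{"rx":0,"ry":0,"rz":0,"tx":0,"ty":0,"tz":0,"fingers":0.34},{"rx":0,"ry":0,"rz":0,"tx":0,"ty":0,"tz":0,"fingers":0.34},{"rx":0,"ry":0,"rz":0,"tx":0,"ty":0,"tz":0,"fingers":0.34},{"rx":0,"ry":0,"rz":0,"tx":0,"ty":0,"tz":0,"fingers":0.34},{"rx":0,"ry":0,"rz":0,"tx":0,"ty":0,"tz":0,"fingers":0.34}]'
python3 st.py
```

```text
clock: 29.2
position: [0.4396, -0.0449, 0.0463]
eef_rot: [1.0, 0.019, -0.002, -0.002]
wrist_force: [1.1, 7.0, 1.0]
finger_gap: 0.33
clock 29.2 pos [ 0.4396 -0.0449  0.0463] yaw 2.2 r 0.0476 ang fixture 185.6 Ftool [ 1.3 -7.  -1. ] gap 0.329989062180715 q [ 0.04  0.87 -0.06  2.24  0.93  0.05 -2.46]
```

Stiffening as predicted: +1.5 N over 2 mm, with free running at 3.5–4.5 N. One small step more.

```bash

python3 -m inch '[{"rx":0,"ry":0,"rz":-0.015,"tx":0,"ty":0.02,"tz":0,"fingers":0.34},{"rx":0,"ry":0,"rz":-0.015,"tx":0,"ty":0.02,"tz":0,"fingers":0.34},{"rx":0,"ry":0,"rz":0,"tx":0,"ty":0.005,"tz":0,"fingers":0.34},{"rx":0,"ry":0,"rz":0,"tx":0,"ty":0,"tz":0,"fingers":0.34},{"rx":0,"ry":0,"rz":0,"tx":0,"ty":0,"tz":0,"fingers":0.34},{"rx":0,"ry":0,"rz":0,"tx":0,"ty":0,"tz":0,"fingers":0.34},{"rx":0,"ry":0,"rz":0,"tx":0,"ty":0,"tz":0,"fingers":0.34},{"rx":0,"ry":0,"rz":0,"tx":0,"ty":0,"tz":0,"fingers":0.34},{"rx":0,"ry":0,"rz":0,"tx":0,"ty":0,"tz":0,"fingers":0.34},{"rx":0,"ry":0,"rz":0,"tx":0,"ty":0,"tz":0,"fingers":0.34}]'
python3 st.py
```

```text
clock: 30.45
position: [0.4397, -0.0461, 0.0463]
eef_rot: [0.999, 0.035, -0.002, -0.002]
wrist_force: [1.1, 8.3, 2.1]
finger_gap: 0.333
clock 30.45 pos [ 0.4397 -0.0461  0.0463] yaw 4.0 r 0.0475 ang fixture 187.0 Ftool [ 1.6 -8.3 -2.1] gap 0.333001142050471 q [ 0.04  0.87 -0.06  2.24  0.95  0.05 -2.45]
```

```bash

python3 -m inch '[{"rx":0,"ry":0,"rz":0,"tx":0,"ty":-0.05,"tz":0,"fingers":0.34},{"rx":0,"ry":0,"rz":0,"tx":0,"ty":-0.08,"tz":0,"fingers":0.34},{"rx":0,"ry":0,"rz":0,"tx":0,"ty":-0.07,"tz":0,"fingers":0.34},{"rx":0,"ry":0,"rz":0,"tx":0,"ty":0,"tz":0,"fingers":0.34},{"rx":0,"ry":0,"rz":0,"tx":0,"ty":0,"tz":0,"fingers":0.34},{"rx":0,"ry":0,"rz":0,"tx":0,"ty":0,"tz":0,"fingers":0.34},{"rx":0,"ry":0,"rz":0,"tx":0,"ty":0,"tz":0,"fingers":0.34},{"rx":0,"ry":0,"rz":0,"tx":0,"ty":0,"tz":0,"fingers":0.34},{"rx":0,"ry":0,"rz":0,"tx":0,"ty":0,"tz":0,"fingers":0.34},{"rx":0,"ry":0,"rz":0,"tx":0,"ty":0,"tz":0,"fingers":0.34}]'
python3 st.py
```

```text
clock: 31.7
position: [0.4387, -0.0405, 0.0463]
eef_rot: [0.999, 0.034, -0.003, -0.0]
wrist_force: [0.0, 0.8, -0.5]
finger_gap: 0.332
clock 31.7 pos [ 0.4387 -0.0405  0.0463] yaw 3.9 r 0.0487 ang fixture 180.3 Ftool [ 0.1 -0.8  0.5] gap 0.33219908700601153 q [ 0.02  0.87 -0.06  2.24  0.98  0.05 -2.49]
```

```bash

python3 -m inch '[{"rx":0,"ry":0,"rz":0,"tx":0,"ty":0,"tz":-0.2,"fingers":0.34},{"rx":0,"ry":0,"rz":0,"tx":0,"ty":0,"tz":-0.4,"fingers":0.34},{"rx":0,"ry":0,"rz":0,"tx":0,"ty":0,"tz":-0.7,"fingers":0.34},{"rx":0,"ry":0,"rz":0,"tx":0,"ty":0,"tz":-0.9,"fingers":0.34},{"rx":0,"ry":0,"rz":0,"tx":0,"ty":0,"tz":-0.9,"fingers":0.34},{"rx":0,"ry":0,"rz":0,"tx":0.2,"ty":0,"tz":-0.9,"fingers":0.34},{"rx":0,"ry":0,"rz":0,"tx":0.3,"ty":0,"tz":-0.8,"fingers":0.34},{"rx":0,"ry":0,"rz":0,"tx":0.3,"ty":0,"tz":-0.3,"fingers":0.34},{"rx":0,"ry":0,"rz":0,"tx":0.2,"ty":0,"tz":0,"fingers":0.34},{"rx":0,"ry":0,"rz":0,"tx":0,"ty":0,"tz":0,"fingers":0.34}]'
python3 st.py
python3 - <<'E'
from h import *
im=manip.get_image("wrist");cv2.imwrite("pics/w8.png",cv2.resize(im,(800,600)))
o=np.array([.5818,-.0535]);a=np.radians(-5.3);A=np.array([[np.cos(a),np.sin(a)],[-np.sin(a),np.cos(a)]])
for c in("wrist","top"):
  manip.get_image(c)
  for q in("sleeve_center","jaw","oil_cup","tall_adapter"):
    for d in manip.pinpoint(c,q)[:5]:
      p=np.array(d['point']);
      if q in("oil_cup","tall_adapter") and d['p']>.5 or np.linalg.norm(p[:2]-o)<.06: print(c,q,p,round(d['p'],2),"fix",(1000*A@(p[:2]-o)).round(1))
E
```

```text
clock: 32.95
position: [0.4793, -0.038, 0.2493]
eef_rot: [0.999, 0.034, -0.003, -0.0]
wrist_force: [0.1, 0.1, 0.1]
finger_gap: 0.33
clock 32.95 pos [ 0.4793 -0.038   0.2493] yaw 3.8 r 0.0104 ang fixture 144.8 Ftool [ 0.1 -0.1 -0.1] gap 0.3296851596016732 q [ 0.43  0.58 -0.7   1.97  0.51  0.79 -2.07]
wrist sleeve_center [ 0.6053 -0.0527  0.0792] 0.16 fix [23.3  3. ]
wrist jaw [ 0.5803 -0.0554  0.0793] 0.69 fix [-1.3 -2. ]
wrist oil_cup [ 0.5155 -0.2667  0.0018] 0.71 fix [ -46.3 -218.4]
top sleeve_center [ 0.6063 -0.0551  0.1147] 0.5 fix [24.5  0.7]
top oil_cup [ 0.5106 -0.2689  0.0011] 0.59 fix [ -51.  -221.1]
top tall_adapter [0.5668 0.398  0.0024] 0.65 fix [-56.6 448.2]
```

View pics/w8.png

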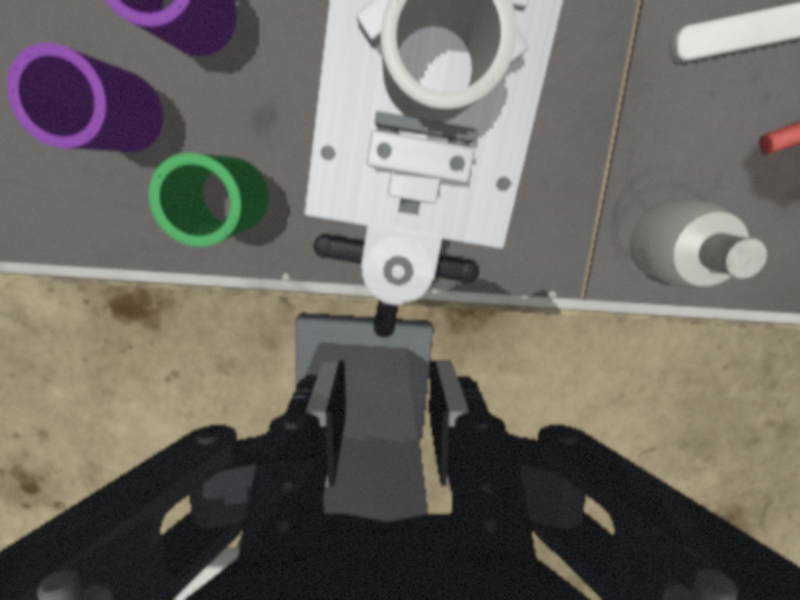

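```bash
python3 -c "
from cell import manip
print(manip.sign_off())"
```

```text
the job is handed in; nothing more can be done
None
```

The sleeve is standing on the fixture, clamped between the vee and the jaw, and I handed the job in at about 33 s with the hand clear of everything.

- **Placing:** I took the plain pale sleeve from the front of the bench and stood it at the load point. It touched down at about 6 N before I let go.
- **Clamping:** I turned the cross knob anticlockwise in two strokes, from about 0.75 to 3.14 rad. Turning force ran free at about 3.5 to 4.6 N. Over the last 3 mm it rose 5.5, 7.0, 8.3 N at 48 mm, about what the disc springs should give with the sleeve home. I stopped there, inside the 7.5–9 N firm nip.
- **Last checks:** The top camera put the sleeve axis at fixture x ≈ 24.5 mm, y ≈ 0.7 mm. The jaw face works out at about -3 mm, which puts the sleeve axis at about 25.5 mm. Both are within the 22–32 mm given for a sleeve fully home. The oil cup and tall adapter measured within network accuracy of where they started. The wrist force was near zero.
- **Weak or odd readings:**
  - The close wrist view cut off the top of the sleeve, so its sleeve reading scored only 0.16 and put the centre height too low. I relied on the top view instead.
  - The force read only 0.6 N at the end of the first stroke, but a picture showed the knob had followed fully.
  - During the second stroke joint 6 sat at its 0.04 rad limit and joint 7 came to -2.64 of -2.66. Neither reading went past its range.

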